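# Put the cruet set back in its table caddy

### The arm

A 6-joint arm with a two-finger parallel gripper is mounted at the origin on the work surface. World frame = base frame: x ahead of the robot, y to its left, z up, the work surface at z = 0. Lengths are in m, angles in rad, forces in N, time in s.
With the tool pointing down it reaches from about 0.375 to 0.975 m from the base axis. Payload 3.8 kg.
Tool frame: the origin (TCP) lies midway between the tips of the shut fingers; the grasp point (between the pads) lies 19 mm behind it; z points along the fingers, y is the line along which they close (so a half turn about z gives the same grasp; the last joint's range is limited). The gripper opens to 85 mm and grips with 20 to 120 N. Pads are 22 mm wide; open, the fingers measure 114 mm over their backs; the gripper's body (76 mm by 85 mm) begins 54 mm behind the grasp point. The pads swing forward as they close: fully open they stand 13 mm farther back than shut.
Start: joints at [-1.38, 0.264, 1.604, -0, 1.274, -0.037], TCP at [0.152, -0.658, 0.207] pointing down, gripper open.
Joint ranges: [-2.63, 2.63], [-0.94, 2.18], [0.31, 2.57], [-1.31, 4.45], [0, 2.66], [-2.55, 2.55]. Speed limits (rad/s): [2.57, 2.57, 3.14, 3.14, 3.14, 3.14].

### API

Orientations are given as a rotation vector (axis times angle).
In Python, from workcell import read_state, vision, ticket gives the robot as it stands. The module is installed in compiled form; this text tells all that it offers.
- The arm moves only by the tool jog_arm, never from a script. Its arguments are lists of equal length, an entry for each row: "turn": the turn, a rotation vector about the tool's x, y, z in rad, a list of three; "delta_pos": the shift along the tool's x, y, z in m, a list of three; "gripper": the finger opening in m, from 0 to 0.0854. In form: {"turn": [[rx, ry, rz], ...], "delta_pos": [[dx, dy, dz], ...], "gripper": [gripper, ...]}. A call has 1 to 20 rows; each row shifts and turns the commanded pose from where the row before left it, along the tool's axes as they then stand; what a row does not reach is not made up. A row lasts 1/12 s, in which the tool goes at most 41.7 mm and 7.16 degrees, less where a joint would pass 70% of its speed; a pose out of reach is approached as far as the arm can. A call with a gripper value outside its range is refused whole. The fingers move at their own pace and stop on an object; "grip_force" is the grip in N (left out, the last holds). Time passes only in rows, so rows that do not move let the fingers close. It gives the time, the measured TCP pose, the force, the opening and the grip force at its end, in the units of the state.
- read_state(): the state, without advancing time (a new reading comes with each control period).
- vision.read_camera(name): name is "side" or "top" or "wrist"; returns the picture (384x512x3 uint8, red, green, blue); there is no depth.
- vision.calibration(name): a dict with "vfov" (degrees; the focal length in pixels is half the picture's height over the tangent of half this angle, whatever the lens; pixels are square), "cx", "cy" (the principal point, pixels), "R" (3x3) and "t" (3): a world point X has camera coordinates R X + t; the wrist camera has in their place "mount" (4x4, takes a point from camera to tool coordinates, whose origin is the TCP and whose axes are the flange's). Camera axes: x right, y down, z forward; pixel columns grow to the right and rows downward; lengths in m; the calibration is good to about 2 mm. The wrist camera is an equidistant fisheye: a pixel r from the principal point sees the ray r / f radians off the axis. A picture is of the moment at which its call begins: read the wrist's pose just before it. calibration takes no time and is no camera call.
- ticket.finish_job(): hands the job in; it is judged then, once.
The state is a dict: "time": time; "q": joint angles; "joint_vel": joint speeds; "joint_torque": joint torques, N m; "tool_pos": TCP position; "tcp_rot": TCP orientation; "wrist_force": force on the tool from outside, world axes, zero at the start; "torque": the same for the moment, N m; "width": opening from 0.0 (shut) to 1.0 (fully open); "grip_force": force on a finger pad.
Only numpy, scipy, OpenCV 4.12 (cv2) and the standard library are available. Lean on these libraries where they do the work, as an engineer would, in place of code of your own. Each camera call takes 0.05 s, during which the arm holds its last target. There are 200 camera calls.

### The job

The meal is over: gather the table's cruet set back into its caddy, each piece standing upright and fully down in the well cut for its shape - the square oil bottle in the square well, the flat vinegar flask in the oblong well, the pepper mill in the large round well and the salt shaker in the small round well. Set each piece down rather than letting it drop or fall over, and leave the guests' beer bottle and tasting glass standing where they are.

Things in the scene. Friction and masses are not known exactly. Their poses are not given: they have to be found in the camera images.
- oil_bottle: Oil bottle of the cruet set: green glass, square body 52 x 52 mm and 98 mm high, sloping to the neck. A cork stopper (dia 22) closes it; overall height 163. Round green-glass neck, dia 26, runs straight from 110 to 142 above the base, below a collar of dia 31 (142 to 148): lift it by the neck. Origin: centre of the underside; x and y square to the flat sides, z up. About 0.3 kg.
- vinegar_flask: Vinegar flask of the cruet set: green glass, flat oblong body 36 mm (along its x) by 66 mm (along its y) and 98 mm high, sloping to the neck. A cork stopper (dia 22) closes it; overall height 163. Round green-glass neck, dia 26, runs straight from 110 to 142 above the base, below a collar of dia 31 (142 to 148): lift it by the neck. Origin: centre of the underside; z up. About 0.28 kg.
- pepper_mill: Pepper mill of the cruet set: round turned dark wood, foot dia 52, waist dia 34, cylindrical head dia 44 from 80 to 104 mm above the base (lift it by the head), domed to 119, small steel ball on top at 131. Origin: centre of the underside, z up. About 0.2 kg.
- salt_shaker: Salt shaker of the cruet set: round clear glass dia 40 and 70 mm high with white filling, capped by a perforated steel dome dia 42, overall height 96. Origin: centre of the underside, z up. About 0.14 kg.
- well_square: Oak insert 88 mm (its x) x 98 mm (y) x 28 mm high, one of four set two by two, in any order, in the fixed cruet caddy: a dark steel tray 192 x 212 mm, rim 30 mm high, with bail handles 62 mm high at its two x ends. Origin: centre of the insert's underside, 5.5 mm above the table; z up. In its middle a square well 70 x 70, 22 mm deep, floor 6 mm above the origin.
- well_oblong: Oak insert 88 mm (its x) x 98 mm (y) x 28 mm high, one of four set two by two, in any order, in the fixed cruet caddy: a dark steel tray 192 x 212 mm, rim 30 mm high, with bail handles 62 mm high at its two x ends. Origin: centre of the insert's underside, 5.5 mm above the table; z up. In its middle an oblong well 54 (x) x 86 (y), 22 mm deep, floor 6 mm above the origin.
- well_large_round: Oak insert 88 mm (its x) x 98 mm (y) x 28 mm high, one of four set two by two, in any order, in the fixed cruet caddy: a dark steel tray 192 x 212 mm, rim 30 mm high, with bail handles 62 mm high at its two x ends. Origin: centre of the insert's underside, 5.5 mm above the table; z up. In its middle a large round well, dia 70, 22 mm deep, floor 6 mm above the origin.
- well_small_round: Oak insert 88 mm (its x) x 98 mm (y) x 28 mm high, one of four set two by two, in any order, in the fixed cruet caddy: a dark steel tray 192 x 212 mm, rim 30 mm high, with bail handles 62 mm high at its two x ends. Origin: centre of the insert's underside, 5.5 mm above the table; z up. In its middle a small round well, dia 56, 22 mm deep, floor 6 mm above the origin.
- beer_bottle: A guest's small beer bottle, not of the cruet set: amber glass, round, dia 58, paper label, steel crown cap, 159 mm high. Origin: centre of the underside, z up.
- tasting_glass: A guest's empty tasting glass, not of the cruet set: small clear open glass, dia 42 at the rim and 80 mm high, no cap. Origin: centre of the underside, z up.

How it is judged:
By the outcome, as a careful person would: the job done as asked, in the order asked, and still so for the second after the job is handed in, with the robot touching nothing.
It also fails if it takes over 112 s, if anything falls off the work surface, if the arm or the gripper's body presses on something with over 40 N, if the wrist force passes 120 N, or if a joint passes its speed limit or range.

## Working session

There is one attempt and no reset: what is moved stays moved. The work goes in short steps, Python scripts to look and compute and a tool call to move; the robot and the scene stay as the last step left them, time stands still between calls to the robot, and variables do not carry over. Pictures are saved under pics/ and viewed, at most 14 in all, crops included, and the job is handed in when it is done.

Besides the shell and the picture viewer there is one more tool, called after ">>>" in YAML: its name, and indented under it one key for each argument. jog_arm: Moves the arm, as the interface text tells. Its arguments: {"type":"object","properties":{"turn":{"type":"array","items":{"type":"array","items":{"type":"number"}}},"delta_pos":{"type":"array","items":{"type":"array","items":{"type":"number"}}},"gripper":{"type":"array","items":{"type":"number"}},"grip_force":{"type":"number"}},"required":["turn","delta_pos","gripper"]}

```bash
mkdir -p pics
python3 - <<'E'
from workcell import read_state, vision
import cv2, numpy as np
s=read_state(); print(s['time'],s['tool_pos'],s['tcp_rot'],s['width'])
for n in('top','side','wrist'):
    im=vision.read_camera(n); cv2.imwrite(f'pics/{n}0.png',im[:,:,::-1]); c=vision.calibration(n); print(n,{k:np.round(v,4).tolist() for k,v in c.items()})
E
```

```text
0.0 [ 0.15228784 -0.65678968  0.20586282] [-3.11902244e+00 -3.56801648e-01  2.64411091e-04] 0.9986267017772781
top {'vfov': 51.8419, 'cx': 253.5251, 'cy': 198.7793, 'R': [[-0.0122, -0.9999, 0.0071], [-0.9817, 0.0106, -0.1903], [0.1902, -0.0093, -0.9817]], 't': [-0.0068, 0.5227, 1.1266]}
side {'vfov': 50.5769, 'cx': 256.923, 'cy': 191.2425, 'R': [[-0.9322, -0.3616, 0.0159], [-0.2786, 0.6888, -0.6693], [0.2311, -0.6283, -0.7429]], 't': [0.4986, 0.1836, 1.0357]}
wrist {'vfov': 65.7065, 'cx': 254.1349, 'cy': 191.7696, 'mount': [[-0.0001, -0.9459, -0.3246, 0.0842], [1.0, -0.0001, 0.0001, -0.0009], [-0.0001, -0.3246, 0.9459, -0.1665], [0.0, 0.0, 0.0, 1.0]]}
```

View pics/top0.png

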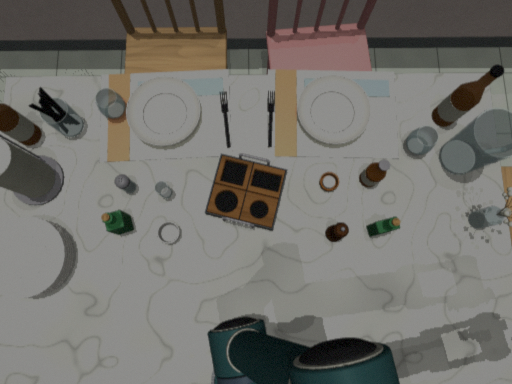

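View pics/side0.png

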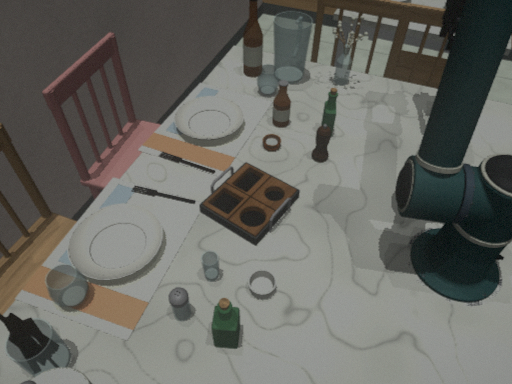

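The top view shows the caddy at about (247,192), oil (118,222), salt (124,184), glass (165,190), mill (337,232), vinegar (383,227) and beer (373,175). In the side view the oil is at (226,325), salt (180,300), mill (321,143) and flask (329,112). Next I'll enlarge crops to pick exact points.

Run:
```python
import cv2, numpy as np
t=cv2.imread('pics/top0.png'); s=cv2.imread('pics/side0.png')
cr=[t[165:250,90:190],t[145:235,200:295],t[150:250,320:410]]
a=cv2.resize(t[145:245,85:285],None,fx=4,fy=4,interpolation=cv2.INTER_CUBIC)
b=cv2.resize(t[145:245,300:420],None,fx=4,fy=4,interpolation=cv2.INTER_CUBIC)
cv2.imwrite('pics/tl.png',np.clip(a*1.6,0,255).astype('u1'));
c=cv2.resize(s[80:170,250:350],None,fx=4,fy=4,interpolation=cv2.INTER_CUBIC)
o=np.zeros((400,480+400,3),'u1');o[:,:480]=b;o[:360,480:]=c
cv2.imwrite('pics/tr.png',cv2.resize(np.clip(o*1.6,0,255).astype('u1'),(792,360)))
```

```text
(no output)
```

View pics/tl.png

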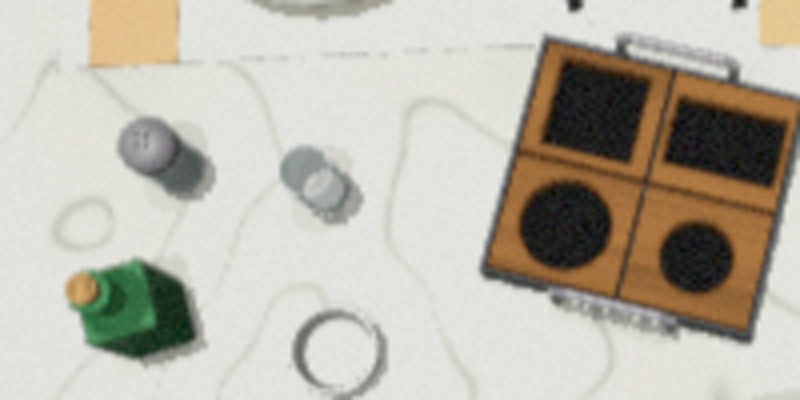

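View pics/tr.png

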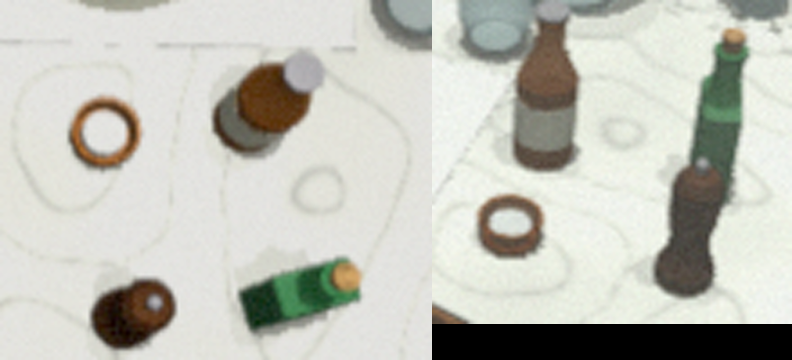

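The crops show the wells: square upper left, oblong upper right, large round lower left, small round lower right. The cork tops, mill ball, salt dome and glass rim are all clear. I'll cast these to the heights given and cross-check against the side view.

```bash
cat > h.py <<'E'
import numpy as np, cv2
from workcell import read_state, vision
from scipy.spatial.transform import Rotation as Ro
def ray(n,u,v,pose=None):
    c=vision.calibration(n); f=192/np.tan(np.radians(c['vfov']/2)); d=np.array([u-c['cx'],v-c['cy']])
    if n!='wrist':
        R=np.array(c['R']); return -R.T@np.array(c['t']), R.T@np.array([*d/f,1])
    r=np.hypot(*d); a=r/f; x=np.array([*(d/max(r,1e-9)*np.sin(a)),np.cos(a)])
    M=np.array(c['mount']); R=Ro.from_rotvec(pose[1]).as_matrix()
    return pose[0]+R@M[:3,3], R@M[:3,:3]@x
def cast(n,u,v,z,pose=None):
    o,d=ray(n,u,v,pose); return (o+d*(z-o[2])/d[2])[:2]
def project(n,X,pose):
    M=np.array(vision.calibration(n)['mount']); R=Ro.from_rotvec(pose[1]).as_matrix(); c=vision.calibration(n)
    p=M[:3,:3].T@(R.T@(np.array(X)-pose[0])-M[:3,3]); f=192/np.tan(np.radians(c['vfov']/2))
    a=np.arctan2(np.hypot(*p[:2]),p[2]); return np.array([c['cx'],c['cy']])+f*a*p[:2]/np.hypot(*p[:2])
E
python3 - <<'E'
from h import *
L=lambda x,y:(85+x/4-.4,145+y/4-.4); Rr=lambda x,y:(300+x/3.6-.4,145+y/3.6-.4)
P={'salt':(L(150,145),.083),'oil':(L(82,287),.163),'glass':(L(325,187),.08),'mill':(Rr(154,302),.128),'vin':(Rr(346,275),.163),'beer':(Rr(303,70),.159),
'sq':(L(597,110),.0335),'ob':(L(727,140),.0335),'lr':(L(566,224),.0335),'sr':(L(697,258),.0335),'cTL':(L(547,40),.033),'cBL':(L(486,270),.033),'cBR':(L(750,338),.033)}
W={}
for k,(p,z) in P.items(): W[k]=cast('top',*p,z); print(k,W[k].round(4),np.hypot(*W[k]).round(3))
for k,p,z in(('oil',(225,302),.163),('vin',(333.6,90.6),.163),('mill',(325.3,125.3),.128),('salt',(178.5,297),.083)): print('side',k,cast('side',*p,z).round(4))
an=lambda v:np.degrees(np.arctan2(v[1],v[0])).round(1)
print('caddy x yaw',an(W['cTL']-W['cBL']),an(W['sq']-W['lr']),an(W['ob']-W['sr']),'y',an(W['cBL']-W['cBR'])-90,an(W['sq']-W['ob'])-90,an(W['lr']-W['sr'])-90, np.linalg.norm(W['sq']-W['lr']),np.linalg.norm(W['sq']-W['ob']))
# body edges: oil shoulder (z=.098) corners, vin bottom long edge
q=[cast('top',*L(*p),.098) for p in((137,262),(155,325),(88,342))]; print('oil',an(q[1]-q[0]),an(q[2]-q[1]),np.linalg.norm(q[1]-q[0]),np.linalg.norm(q[2]-q[1]))
q=[cast('top',*Rr(*p),.098) for p in((275,282),(285,318),(360,298))]; print('vin',an(q[1]-q[0]),an(q[2]-q[1]),np.linalg.norm(q[1]-q[0]),np.linalg.norm(q[2]-q[1]))
s=read_state(); print(Ro.from_rotvec(s['tcp_rot']).as_matrix().round(3))
E
```

```text
salt [0.5736 0.3697] 0.682
oil [0.4574 0.3834] 0.597
glass [0.5416 0.2422] 0.593
mill [ 0.4219 -0.2548] 0.493
vin [ 0.4364 -0.3901] 0.585
beer [ 0.595  -0.3714] 0.701
sq [0.6097 0.0463] 0.611
ob [ 0.585  -0.0528] 0.587
lr [0.5211 0.0699] 0.526
sr [ 0.4941 -0.0286] 0.495
cTL [0.666  0.0847] 0.671
cBL [0.4868 0.1299] 0.504
cBR [ 0.4333 -0.0672] 0.438
side oil [0.4544 0.3837]
side vin [ 0.4326 -0.3849]
side mill [ 0.4196 -0.2546]
side salt [0.5714 0.3742]
caddy x yaw -14.1 -14.9 -14.9 y -15.200000000000003 -14.0 -15.400000000000006 0.09163001479826226 0.10209063718534898
oil -161.6 103.9 0.04745330270785705 0.047668964473454895
vin -168.4 -76.0 0.028995010342012982 0.061949618476876286
[[ 0.974  0.226 -0.   ]
 [ 0.226 -0.974  0.002]
 [ 0.    -0.002 -1.   ]]
```

>>> jog_arm:
  turn:
    - [0, 0, 0]
    - [0, 0, 0]
    - [0, 0, 0]
    - [0, 0, 0]
    - [0, 0, 0]
    - [0, 0, 0]
    - [0, 0, 0]
    - [0, 0, 0]
    - [0, 0, 0]
    - [0, 0, 0]
    - [0, 0, 0]
    - [0, 0, 0]
    - [0, 0, 0]
    - [0, 0, 0]
    - [0, 0, 0]
    - [0, 0, 0]
    - [0, 0, 0]
    - [0, 0, 0]
    - [0, 0, 0]
    - [0, 0, 0]
  delta_pos:
    - [0.0208, -0.0238, -0.0022]
    - [0.0208, -0.0238, -0.0022]
    - [0.0208, -0.0238, -0.0022]
    - [0.0208, -0.0238, -0.0022]
    - [0.0208, -0.0238, -0.0022]
    - [0.0208, -0.0238, -0.0022]
    - [0.0208, -0.0238, -0.0022]
    - [0.0208, -0.0238, -0.0022]
    - [0.0208, -0.0238, -0.0022]
    - [0.0208, -0.0238, -0.0022]
    - [0.0208, -0.0238, -0.0022]
    - [0.0208, -0.0238, -0.0022]
    - [0.0208, -0.0238, -0.0022]
    - [0.0208, -0.0238, -0.0022]
    - [0.0208, -0.0238, -0.0022]
    - [0.0208, -0.0238, -0.0022]
    - [0.0208, -0.0238, -0.0022]
    - [0.0208, -0.0238, -0.0022]
    - [0.0208, -0.0238, -0.0022]
    - [0.0208, -0.0238, -0.0022]
  gripper: [0.085, 0.085, 0.085, 0.085, 0.085, 0.085, 0.085, 0.085, 0.085, 0.085, 0.085, 0.085, 0.085, 0.085, 0.085, 0.085, 0.085, 0.085, 0.085, 0.085]
  grip_force: 40

```text
time: 1.82
tool_pos: [0.4504, -0.0983, 0.2512]
tcp_rot: [3.121, 0.357, 0.0]
wrist_force: [0.1, -0.6, -1.3]
width: 0.994
grip_force: 0.0
```

>>> jog_arm:
  turn:
    - [0, 0, 0]
    - [0, 0, 0]
    - [0, 0, 0]
    - [0, 0, 0]
    - [0, 0, 0]
    - [0, 0, 0]
    - [0, 0, 0]
    - [0, 0, 0]
    - [0, 0, 0]
    - [0, 0, 0]
    - [0, 0, 0]
    - [0, 0, 0]
    - [0, 0, 0]
    - [0, 0, 0]
    - [0, 0, 0]
    - [0, 0, 0]
    - [0, 0, 0]
    - [0, 0, 0]
  delta_pos:
    - [0.0072, -0.0294, -0.0013]
    - [0.0072, -0.0294, -0.0013]
    - [0.0072, -0.0294, -0.0013]
    - [0.0072, -0.0294, -0.0013]
    - [0.0072, -0.0294, -0.0013]
    - [0.0072, -0.0294, -0.0013]
    - [0.0072, -0.0294, -0.0013]
    - [0.0072, -0.0294, -0.0013]
    - [0.0072, -0.0294, -0.0013]
    - [0.0072, -0.0294, -0.0013]
    - [0.0072, -0.0294, -0.0013]
    - [0.0072, -0.0294, -0.0013]
    - [0.0072, -0.0294, -0.0013]
    - [0.0072, -0.0294, -0.0013]
    - [0.0072, -0.0294, -0.0013]
    - [0.0072, -0.0294, -0.0013]
    - [0, 0, 0]
    - [0, 0, 0]
  gripper: [0.085, 0.085, 0.085, 0.085, 0.085, 0.085, 0.085, 0.085, 0.085, 0.085, 0.085, 0.085, 0.085, 0.085, 0.085, 0.085, 0.085, 0.085]

```text
time: 3.32
tool_pos: [0.4556, 0.3854, 0.2712]
tcp_rot: [3.12, 0.361, -0.002]
wrist_force: [-0.0, 0.2, -0.2]
width: 0.994
grip_force: 0.0
```

```bash
cat >> h.py <<'E'
def pose():
    s=read_state(); return np.array(s['tool_pos']),np.array(s['tcp_rot'])
def yaw(p): m=Ro.from_rotvec(p[1]).as_matrix(); return np.degrees(np.arctan2(m[1,0],m[0,0]))
def plan(wp,step=.03,yw=None,p=None):
    "waypoints xyz; yaw turned first in pure turn rows; prints tool deltas"
    p=p or pose(); a=yaw(p); print('at',p[0].round(4),'yaw',a.round(1))
    Rm=Ro.from_rotvec(p[1])
    if yw is not None:
        t=-np.radians(yw-a); n=int(np.ceil(abs(t)/.115)); print(f' turn {n} x rz {t/n:.4f}'); Rm=Rm*Ro.from_rotvec([0,0,t])
    c=p[0]
    for w in wp:
        d=Rm.inv().apply(np.array(w)-c); n=int(np.ceil(np.linalg.norm(d)/step)); print(f' {n} x',(d/n).round(4).tolist()); c=np.array(w)
def look(name):
    p=pose(); im=vision.read_camera('wrist'); cv2.imwrite(f'pics/{name}.png',im[:,:,::-1]); return p,im
E
python3 - <<'E'
from h import *
p,im=look('oil1'); print(read_state()['time'],p[0],yaw(p), read_state()['q'].round(2))
for k,X in(('cork',(.456,.3835,.163)),):print(k,project('wrist',X,p).round(1))
for w in [(.6097,.0463,.0335)]:print(project('wrist',w,p).round(1))
E
```

```text
3.3667 [0.45561802 0.38543751 0.27120761] 13.198500482189923 [ 0.66  0.08  1.7  -0.    1.36  2.  ]
cork [257.  181.8]
[475.6 118.8]
```

View pics/oil1.png

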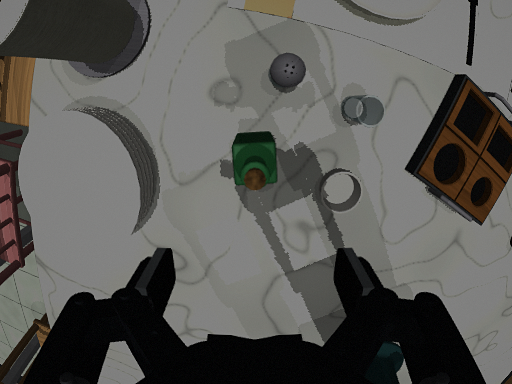

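Cork top is at (255,181), where the cast predicted (257,182), and the body is square to the tool. The salt dome is at (288,70). I'll go down on the oil neck now.

Run:
```python
from h import *
p=pose()
print('oil',cast('wrist',255.5,181,.163,p).round(4),'salt',cast('wrist',288,70,.083,p).round(4),'glass', cast('wrist',372,110,.08,p).round(4))
for n,u,v in(('sq',473,113),('lr',449,164),('sr',482,191)):print(n,cast('wrist',u,v,.0335,p).round(4))
plan([(.4565,.3845,.110)],.024)
```

```text
oil [0.4566 0.3839] salt [0.5743 0.372 ] glass [0.5568 0.2568]
sq [0.6164 0.0541]
lr [0.521  0.0734]
sr [ 0.4969 -0.0282]
at [0.4557 0.3843 0.2713] yaw 13.1
 7 x [0.0001, -0.0, 0.023]
```

>>> jog_arm:
  turn:
    - [0, 0, 0]
    - [0, 0, 0]
    - [0, 0, 0]
    - [0, 0, 0]
    - [0, 0, 0]
    - [0, 0, 0]
    - [0, 0, 0]
    - [0, 0, 0]
    - [0, 0, 0]
    - [0, 0, 0]
    - [0, 0, 0]
    - [0, 0, 0]
    - [0, 0, 0]
    - [0, 0, 0]
    - [0, 0, 0]
    - [0, 0, 0]
  delta_pos:
    - [0, 0, 0.023]
    - [0, 0, 0.023]
    - [0, 0, 0.023]
    - [0, 0, 0.023]
    - [0, 0, 0.023]
    - [0, 0, 0.023]
    - [0, 0, 0.023]
    - [0, 0, 0]
    - [0, 0, 0]
    - [0, 0, 0]
    - [0, 0, 0]
    - [0, 0, 0]
    - [0, 0, 0]
    - [0, 0, 0]
    - [0, 0, 0]
    - [0, 0, 0]
  gripper: [0.085, 0.085, 0.085, 0.085, 0.085, 0.085, 0.085, 0.06, 0.015, 0.015, 0.015, 0.015, 0.015, 0.015, 0.015, 0.015]
  grip_force: 40

```text
time: 4.7
tool_pos: [0.4576, 0.3855, 0.1136]
tcp_rot: [-3.119, -0.357, -0.006]
wrist_force: [-0.7, -0.4, 7.1]
width: 0.336
grip_force: 39.2
```

Width reads a bit over the neck diameter and there is 7 N of upward force, so the fingertips are probably wedged on the shoulder slope. I'll regrip 6 mm higher.

>>> jog_arm:
  turn:
    - [0, 0, 0]
    - [0, 0, 0]
    - [0, 0, 0]
    - [0, 0, 0]
    - [0, 0, 0]
    - [0, 0, 0]
    - [0, 0, 0]
    - [0, 0, 0]
    - [0, 0, 0]
    - [0, 0, 0]
  delta_pos:
    - [0, 0, 0]
    - [0, 0, 0]
    - [0, 0, -0.003]
    - [0, 0, -0.003]
    - [0, 0, 0]
    - [0, 0, 0]
    - [0, 0, 0]
    - [0, 0, 0]
    - [0, 0, 0]
    - [0, 0, 0]
  gripper: [0.05, 0.05, 0.05, 0.05, 0.015, 0.015, 0.015, 0.015, 0.015, 0.015]

```text
time: 5.53
tool_pos: [0.4565, 0.3848, 0.1176]
tcp_rot: [-3.12, -0.357, -0.001]
wrist_force: [-0.2, 0.7, 5.3]
width: 0.334
grip_force: 39.3
```

>>> jog_arm:
  turn:
    - [0, 0, 0]
    - [0, 0, 0]
    - [0, 0, 0]
    - [0, 0, 0]
  delta_pos:
    - [0, 0, -0.005]
    - [0, 0, -0.01]
    - [0, 0, -0.01]
    - [0, 0, 0]
  gripper: [0.015, 0.015, 0.015, 0.015]

```text
time: 5.87
tool_pos: [0.4572, 0.385, 0.1442]
tcp_rot: [-3.12, -0.357, -0.004]
wrist_force: [0.7, -0.1, -3.5]
width: 0.333
grip_force: 39.8
```

Run:
```python
from h import *
p,im=look('oil2'); s=read_state(); print(s['time'],s['width'],s['wrist_force'].round(1))
a=vision.read_camera('side')[:,:,::-1]
o=np.hstack([im[:,:,::-1][100:384,150:370],a[230:380,150:300].repeat(2,0).repeat(2,1)[:284]]); cv2.imwrite('pics/oil2c.png',np.clip(o*1.5,0,255).astype('u1'))
plan([(.4565,.3845,.27),(.613,.049,.27)],.025,-14.8)
```

```text
5.9167 0.3327532695630653 [ 0.2 -0.2 -3.2]
at [0.4567 0.3846 0.1427] yaw 13.1
 turn 5 x rz 0.0972
 6 x [-0.0, 0.0, -0.0212]
 15 x [0.0158, 0.019, -0.0]
```

View pics/oil2c.png

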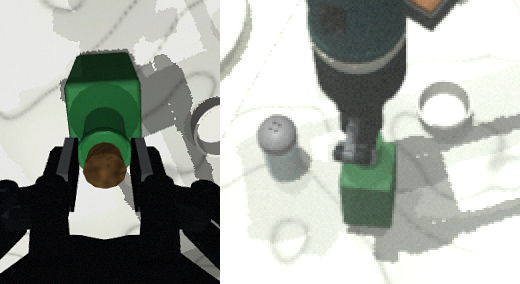

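The oil bottle is held upright by the neck (-3.2 N). Next: lift, turn and carry it to the square well.

>>> jog_arm:
  turn:
    - [0, 0, 0]
    - [0, 0, 0.0972]
    - [0, 0, 0.0972]
    - [0, 0, 0.0972]
    - [0, 0, 0.0972]
    - [0, 0, 0.0972]
  delta_pos:
    - [0, 0, -0.02]
    - [0, 0, -0.021]
    - [0, 0, -0.021]
    - [0, 0, -0.021]
    - [0, 0, -0.021]
    - [0, 0, -0.021]
  gripper: [0.015, 0.015, 0.015, 0.015, 0.015, 0.015]

```text
time: 6.47
tool_pos: [0.4557, 0.384, 0.2671]
tcp_rot: [3.113, -0.412, -0.002]
wrist_force: [-0.3, 0.7, -3.5]
width: 0.329
grip_force: 40.2
```

>>> jog_arm:
  turn:
    - [0, 0, 0]
    - [0, 0, 0]
    - [0, 0, 0]
    - [0, 0, 0]
    - [0, 0, 0]
    - [0, 0, 0]
    - [0, 0, 0]
    - [0, 0, 0]
    - [0, 0, 0]
    - [0, 0, 0]
    - [0, 0, 0]
    - [0, 0, 0]
    - [0, 0, 0]
    - [0, 0, 0]
    - [0, 0, 0]
    - [0, 0, 0]
    - [0, 0, 0]
  delta_pos:
    - [0.01, 0.012, 0]
    - [0.0156, 0.0192, 0]
    - [0.0156, 0.0192, 0]
    - [0.0156, 0.0192, 0]
    - [0.0156, 0.0192, 0]
    - [0.0156, 0.0192, 0]
    - [0.0156, 0.0192, 0]
    - [0.0156, 0.0192, 0]
    - [0.0156, 0.0192, 0]
    - [0.0156, 0.0192, 0]
    - [0.0156, 0.0192, 0]
    - [0.0156, 0.0192, 0]
    - [0.0156, 0.0192, 0]
    - [0.0156, 0.0192, 0]
    - [0.0156, 0.0192, 0]
    - [0.0056, 0.0072, 0]
    - [0, 0, 0]
  gripper: [0.015, 0.015, 0.015, 0.015, 0.015, 0.015, 0.015, 0.015, 0.015, 0.015, 0.015, 0.015, 0.015, 0.015, 0.015, 0.015, 0.015]

```text
time: 7.88
tool_pos: [0.6093, 0.044, 0.2662]
tcp_rot: [3.114, -0.409, -0.001]
wrist_force: [0.3, -0.1, -3.5]
width: 0.334
grip_force: 40.2
```

Run:
```python
from h import *
p,im=look('sq1'); print(read_state()['time'],p[0],yaw(p),read_state()['width'])
o=np.clip(im[:,:,::-1]*1.5,0,255).astype('u1')
for k,X in(('sq',(.61,.047,.0335)),('ob',(.585,-.0528,.0335)),('lr',(.521,.070,.0335)),('sr',(.494,-.0286,.0335))):
    u=project('wrist',X,p); print(k,u.round(1)); cv2.drawMarker(o,tuple(int(i) for i in u.round()),(255,0,255),0,8)
cv2.imwrite('pics/sq1c.png',cv2.resize(o[0:300,130:512],None,fx=2,fy=2))
```

```text
7.9333 [0.60931632 0.04397119 0.26615506] -14.958725725605111 0.33297371111460894
sq [252.4 155. ]
ob [326.2 154.5]
lr [253.  216.7]
sr [321.6 216.6]
```

View pics/sq1c.png

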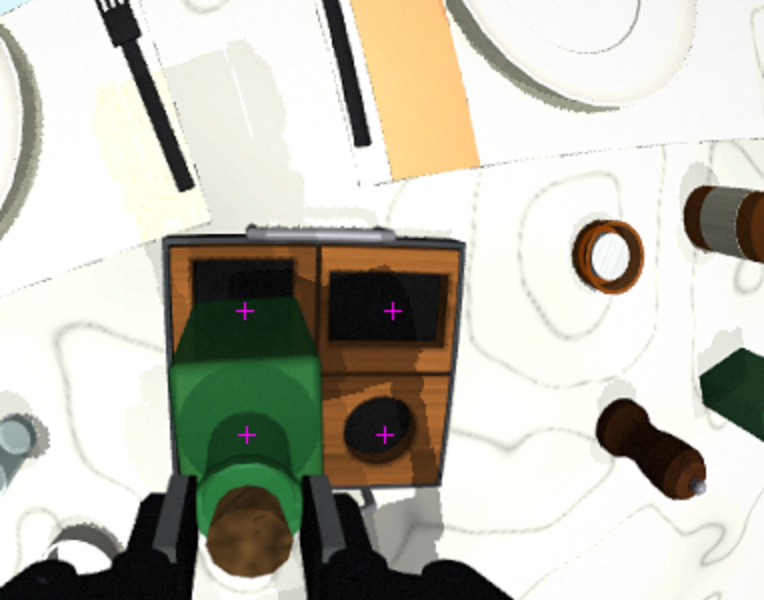

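The predicted well marks sit within 3–4 mm of the openings: the oblong centre shows at (387,309) for a predicted (393,310), and the square at x 243 for 245. I'll shift by the mean error and lower.

>>> jog_arm:
  turn:
    - [0, 0, 0]
    - [0, 0, 0]
    - [0, 0, 0]
    - [0, 0, 0]
    - [0, 0, 0]
    - [0, 0, 0]
    - [0, 0, 0]
    - [0, 0, 0]
    - [0, 0, 0]
    - [0, 0, 0]
    - [0, 0, 0]
    - [0, 0, 0]
  delta_pos:
    - [0.0006, -0.0053, 0.01]
    - [0, 0, 0.02]
    - [0, 0, 0.02]
    - [0, 0, 0.02]
    - [0, 0, 0.02]
    - [0, 0, 0.02]
    - [0, 0, 0.012]
    - [0, 0, 0.005]
    - [0, 0, 0.004]
    - [0, 0, 0.003]
    - [0, 0, 0]
    - [0, 0, 0]
  gripper: [0.015, 0.015, 0.015, 0.015, 0.015, 0.015, 0.015, 0.015, 0.015, 0.015, 0.015, 0.015]

```text
time: 8.93
tool_pos: [0.6116, 0.0513, 0.1342]
tcp_rot: [-3.115, 0.404, -0.003]
wrist_force: [0.1, -1.0, -2.9]
width: 0.324
grip_force: 40.2
```

>>> jog_arm:
  turn:
    - [0, 0, 0]
    - [0, 0, 0]
    - [0, 0, 0]
    - [0, 0, 0]
    - [0, 0, 0]
  delta_pos:
    - [0, 0.002, 0.002]
    - [0, 0, 0.002]
    - [0, 0, 0.001]
    - [0, 0, 0]
    - [0, 0, 0]
  gripper: [0.015, 0.015, 0.015, 0.015, 0.015]

```text
time: 9.35
tool_pos: [0.6115, 0.0491, 0.1293]
tcp_rot: [-3.115, 0.405, -0.004]
wrist_force: [1.1, 0.3, 3.1]
width: 0.33
grip_force: 40.6
```

>>> jog_arm:
  turn:
    - [0, 0, 0]
    - [0, 0, 0]
    - [0, 0, 0]
    - [0, 0, 0]
    - [0, 0, 0]
    - [0, 0, 0]
    - [0, 0, -0.0977]
    - [0, 0, -0.0977]
    - [0, 0, -0.0977]
    - [0, 0, -0.0977]
    - [0, 0, -0.0977]
  delta_pos:
    - [0, 0, 0]
    - [0, 0, 0]
    - [0, 0, 0]
    - [0, 0, -0.01]
    - [0, 0, -0.02]
    - [0, 0, -0.025]
    - [0, 0, -0.025]
    - [0, 0, -0.025]
    - [0, 0, -0.025]
    - [0, 0, -0.01]
    - [0, 0, 0]
  gripper: [0.06, 0.06, 0.06, 0.06, 0.06, 0.085, 0.085, 0.085, 0.085, 0.085, 0.085]

```text
time: 10.27
tool_pos: [0.6126, 0.0493, 0.2736]
tcp_rot: [3.119, 0.369, 0.013]
wrist_force: [0.3, 1.3, 0.8]
width: 0.996
grip_force: 0.0
```

>>> jog_arm:
  turn:
    - [0, 0, 0]
    - [0, 0, 0]
    - [0, 0, 0]
    - [0, 0, 0]
    - [0, 0, 0]
    - [0, 0, 0]
    - [0, 0, 0]
    - [0, 0, 0]
    - [0, 0, 0]
    - [0, 0, 0]
    - [0, 0, 0]
    - [0, 0, 0]
    - [0, 0, 0]
    - [0, 0, 0]
    - [0, 0, 0]
    - [0, 0, 0]
  delta_pos:
    - [-0.0194, 0.0275, 0]
    - [-0.0194, 0.0275, 0]
    - [-0.0194, 0.0275, 0]
    - [-0.0194, 0.0275, 0]
    - [-0.0194, 0.0275, 0]
    - [-0.0194, 0.0275, 0]
    - [-0.0194, 0.0275, 0]
    - [-0.0194, 0.0275, 0]
    - [-0.0194, 0.0275, 0]
    - [-0.0194, 0.0275, 0]
    - [-0.0194, 0.0275, 0]
    - [-0.0194, 0.0275, 0]
    - [-0.0194, 0.0275, 0]
    - [-0.0194, 0.0275, 0]
    - [0, 0, 0]
    - [0, 0, 0]
  gripper: [0.085, 0.085, 0.085, 0.085, 0.085, 0.085, 0.085, 0.085, 0.085, 0.085, 0.085, 0.085, 0.085, 0.085, 0.085, 0.085]

```text
time: 11.6
tool_pos: [0.4329, -0.3891, 0.2685]
tcp_rot: [-3.121, -0.356, -0.0]
wrist_force: [0.1, 0.4, -0.1]
width: 0.995
grip_force: 0.0
```

Run:
```python
from h import *
p,im=look('vin1'); print(read_state()['time'],p[0],yaw(p),read_state()['width'])
o=np.clip(im[:,:,::-1]*1.5,0,255).astype('u1')
for k,X in(('vin',(.4345,-.3875,.163)),('mill',(.421,-.2547,.128)),('sq',(.6115,.049,.1745))):
    u=project('wrist',X,p); print(k,u.round(1)); cv2.drawMarker(o,tuple(int(i) for i in u.round()),(255,0,255),0,6)
cv2.imwrite('pics/vin1c.png',cv2.resize(o[0:300,0:400],None,fx=2,fy=2))
```

```text
11.65 [ 0.43287146 -0.38908648  0.26846016] 13.002817245014715 0.9948919790312658
vin [253.8 180.8]
mill [134.9 158. ]
sq [-39.   -7.9]
```

View pics/vin1c.png

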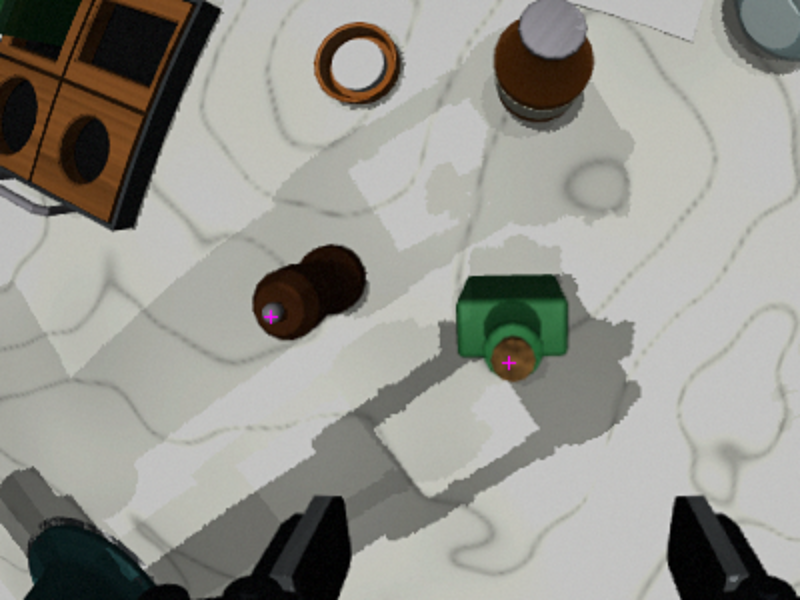

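The cork top is at (513,358) in the crop, image (256.5,179). The flask is aligned with the tool. The mill ball at (271,312) fits its prediction.

Run:
```python
from h import *
p=pose(); q=cast('wrist',256.3,179.2,.163,p); print(q, cast('wrist',135.5,156,.128,p)); plan([(*q,.116)],.023)
```

```text
[ 0.43718839 -0.38826593] [ 0.42374718 -0.25396445]
at [ 0.4334 -0.3879  0.2684] yaw 13.1
 7 x [0.0005, 0.0002, 0.0218]
```

>>> jog_arm:
  turn:
    - [0, 0, 0]
    - [0, 0, 0]
    - [0, 0, 0]
    - [0, 0, 0]
    - [0, 0, 0]
    - [0, 0, 0]
    - [0, 0, 0]
    - [0, 0, 0]
    - [0, 0, 0]
    - [0, 0, 0]
    - [0, 0, 0]
    - [0, 0, 0]
    - [0, 0, 0]
    - [0, 0, 0]
    - [0, 0, 0]
    - [0, 0, 0]
  delta_pos:
    - [0.0005, 0.0002, 0.0218]
    - [0.0005, 0.0002, 0.0218]
    - [0.0005, 0.0002, 0.0218]
    - [0.0005, 0.0002, 0.0218]
    - [0.0005, 0.0002, 0.0218]
    - [0.0005, 0.0002, 0.0218]
    - [0.0005, 0.0002, 0.0218]
    - [0, 0, 0]
    - [0, 0, 0]
    - [0, 0, 0]
    - [0, 0, 0]
    - [0, 0, 0]
    - [0, 0, 0]
    - [0, 0, 0]
    - [0, 0, 0]
    - [0, 0, 0]
  gripper: [0.085, 0.085, 0.085, 0.085, 0.085, 0.085, 0.085, 0.06, 0.015, 0.015, 0.015, 0.015, 0.015, 0.015, 0.015, 0.015]

```text
time: 12.98
tool_pos: [0.4389, -0.3896, 0.1179]
tcp_rot: [3.117, 0.36, 0.005]
wrist_force: [1.4, -0.4, 7.2]
width: 0.329
grip_force: 39.4
```

>>> jog_arm:
  turn:
    - [0, 0, 0]
    - [0, 0, 0]
    - [0, 0, 0]
    - [0, 0, 0]
  delta_pos:
    - [0, 0, -0.005]
    - [0, 0, -0.01]
    - [0, 0, -0.01]
    - [0, 0, 0]
  gripper: [0.015, 0.015, 0.015, 0.015]

```text
time: 13.32
tool_pos: [0.4384, -0.3892, 0.1428]
tcp_rot: [3.118, 0.36, 0.003]
wrist_force: [0.1, -0.4, -2.8]
width: 0.327
grip_force: 39.8
```

Run:
```python
from h import *
plan([(.435,-.388,.29),(.587,-.051,.29)],.025,-14.8)
```

```text
at [ 0.4384 -0.3892  0.1428] yaw 13.2
 turn 5 x rz 0.0977
 6 x [-0.0005, -0.0, -0.0245]
 15 x [0.0041, -0.0243, -0.0]
```

>>> jog_arm:
  turn:
    - [0, 0, 0]
    - [0, 0, 0.0977]
    - [0, 0, 0.0977]
    - [0, 0, 0.0977]
    - [0, 0, 0.0977]
    - [0, 0, 0.0977]
  delta_pos:
    - [0, 0, -0.022]
    - [0, 0, -0.025]
    - [0, 0, -0.025]
    - [0, 0, -0.025]
    - [0, 0, -0.025]
    - [0, 0, -0.025]
  gripper: [0.015, 0.015, 0.015, 0.015, 0.015, 0.015]

```text
time: 13.82
tool_pos: [0.4372, -0.3879, 0.2883]
tcp_rot: [-3.114, 0.412, 0.001]
wrist_force: [1.5, 0.1, -3.6]
width: 0.329
grip_force: 40.2
```

>>> jog_arm:
  turn:
    - [0, 0, 0]
    - [0, 0, 0]
    - [0, 0, 0]
    - [0, 0, 0]
    - [0, 0, 0]
    - [0, 0, 0]
    - [0, 0, 0]
    - [0, 0, 0]
    - [0, 0, 0]
    - [0, 0, 0]
    - [0, 0, 0]
    - [0, 0, 0]
    - [0, 0, 0]
    - [0, 0, 0]
    - [0, 0, 0]
    - [0, 0, 0]
    - [0, 0, 0]
  delta_pos:
    - [0.0028, -0.0163, 0]
    - [0.0038, -0.0243, 0]
    - [0.0038, -0.0243, 0]
    - [0.0038, -0.0243, 0]
    - [0.0038, -0.0243, 0]
    - [0.0038, -0.0243, 0]
    - [0.0038, -0.0243, 0]
    - [0.0038, -0.0243, 0]
    - [0.0038, -0.0243, 0]
    - [0.0038, -0.0243, 0]
    - [0.0038, -0.0243, 0]
    - [0.0038, -0.0243, 0]
    - [0.0038, -0.0243, 0]
    - [0.0038, -0.0243, 0]
    - [0.0038, -0.0243, 0]
    - [0.001, -0.008, 0]
    - [0, 0, 0]
  gripper: [0.015, 0.015, 0.015, 0.015, 0.015, 0.015, 0.015, 0.015, 0.015, 0.015, 0.015, 0.015, 0.015, 0.015, 0.015, 0.015, 0.015]

```text
time: 15.23
tool_pos: [0.586, -0.0484, 0.287]
tcp_rot: [-3.115, 0.4, 0.001]
wrist_force: [0.5, 1.2, -2.4]
width: 0.333
grip_force: 40.3
```

Run:
```python
from h import *
p,im=look('ob1'); print(read_state()['time'],p[0],yaw(p),read_state()['width'])
o=np.clip(im[:,:,::-1]*1.5,0,255).astype('u1')
for k,X in(('oilcork',(.6115,.049,.1745)),('ob',(.587,-.0503,.0335)),('lr',(.523,.0725,.0335)),('sr',(.496,-.026,.0335))):
    u=project('wrist',X,p); print(k,u.round(1)); cv2.drawMarker(o,tuple(int(i) for i in u.round()),(255,0,255),0,6)
cv2.imwrite('pics/ob1c.png',cv2.resize(o[50:300,100:400],None,fx=2,fy=2))
```

```text
15.2833 [ 0.58601916 -0.04840922  0.28699075] -14.633866994695424 0.3303078426392691
oilcork [156.1 180.5]
ob [256.  150.9]
lr [189.8 210.6]
sr [255.6 211.7]
```

View pics/ob1c.png

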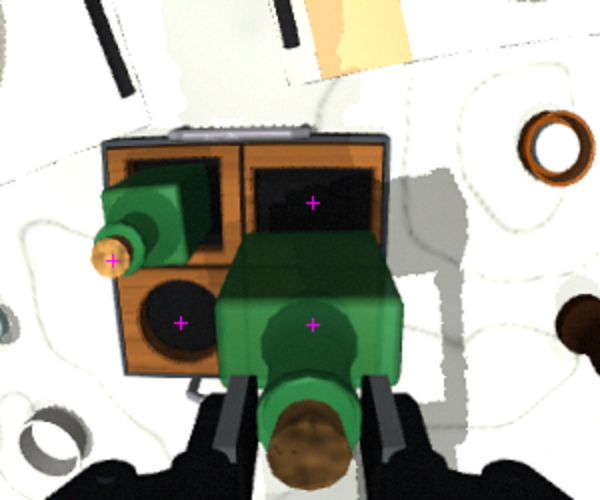

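The oil stands upright in its well (cork on its predicted mark), and the oblong well matches within 1 px. Lowering the flask.

>>> jog_arm:
  turn:
    - [0, 0, 0]
    - [0, 0, 0]
    - [0, 0, 0]
    - [0, 0, 0]
    - [0, 0, 0]
    - [0, 0, 0]
    - [0, 0, 0]
    - [0, 0, 0]
    - [0, 0, 0]
    - [0, 0, 0]
    - [0, 0, 0]
    - [0, 0, 0]
    - [0, 0, 0]
  delta_pos:
    - [0.0014, 0.0016, 0.014]
    - [0, 0, 0.02]
    - [0, 0, 0.02]
    - [0, 0, 0.02]
    - [0, 0, 0.02]
    - [0, 0, 0.02]
    - [0, 0, 0.02]
    - [0, 0, 0.01]
    - [0, 0, 0.005]
    - [0, 0, 0.004]
    - [0, 0, 0.002]
    - [0, 0, 0]
    - [0, 0, 0]
  gripper: [0.015, 0.015, 0.015, 0.015, 0.015, 0.015, 0.015, 0.015, 0.015, 0.015, 0.015, 0.015, 0.015]

```text
time: 16.37
tool_pos: [0.5875, -0.0525, 0.1336]
tcp_rot: [3.115, -0.405, 0.003]
wrist_force: [-0.2, 0.1, -2.5]
width: 0.334
grip_force: 40.3
```

>>> jog_arm:
  turn:
    - [0, 0, 0]
    - [0, 0, 0]
    - [0, 0, 0]
    - [0, 0, 0]
    - [0, 0, 0]
  delta_pos:
    - [0, -0.001, 0.002]
    - [0, 0, 0.0015]
    - [0, 0, 0.001]
    - [0, 0, 0]
    - [0, 0, 0]
  gripper: [0.015, 0.015, 0.015, 0.015, 0.015]

```text
time: 16.78
tool_pos: [0.5882, -0.0515, 0.1294]
tcp_rot: [3.115, -0.404, 0.005]
wrist_force: [0.5, -0.8, 3.4]
width: 0.333
grip_force: 41.0
```

>>> jog_arm:
  turn:
    - [0, 0, 0]
    - [0, 0, 0]
    - [0, 0, 0]
    - [0, 0, 0]
    - [0, 0, 0]
    - [0, 0, 0]
    - [0, 0, 0]
    - [0, 0, 0]
    - [0, 0, 0]
    - [0, 0, 0]
    - [0, 0, 0]
    - [0, 0, 0]
    - [0, 0, 0]
    - [0, 0, 0]
    - [0, 0, 0]
    - [0, 0, 0]
    - [0, 0, 0]
    - [0, 0, 0]
    - [0, 0, 0]
  delta_pos:
    - [0, 0, 0]
    - [0, 0, 0]
    - [0, 0, 0]
    - [0, 0, -0.01]
    - [0, 0, -0.02]
    - [0, 0, -0.03]
    - [0, 0, -0.03]
    - [0, 0, -0.03]
    - [-0.012, 0.0265, 0]
    - [-0.012, 0.0265, 0]
    - [-0.012, 0.0265, 0]
    - [-0.012, 0.0265, 0]
    - [-0.012, 0.0265, 0]
    - [-0.012, 0.0265, 0]
    - [-0.012, 0.0265, 0]
    - [-0.012, 0.0265, 0]
    - [-0.012, 0.0265, 0]
    - [0, 0, 0]
    - [0, 0, 0]
  gripper: [0.06, 0.06, 0.06, 0.06, 0.06, 0.085, 0.085, 0.085, 0.085, 0.085, 0.085, 0.085, 0.085, 0.085, 0.085, 0.085, 0.085, 0.085, 0.085]

```text
time: 18.37
tool_pos: [0.4208, -0.2552, 0.2485]
tcp_rot: [3.115, -0.409, 0.001]
wrist_force: [0.9, 0.5, -0.2]
width: 0.996
grip_force: 0.0
```

Run:
```python
from h import *
p,im=look('mill1'); print(read_state()['time'])
print(project('wrist',(.4225,-.2545,.128),p).round(1))
g=im.astype(int); b=g.sum(2)
# ball: greyish pixels near prediction
u,v=project('wrist',(.4225,-.2545,.128),p).astype(int); m=np.zeros(b.shape,'u1'); w=g[v-12:v+12,u-12:u+12]
gr=(w.max(2)-w.min(2)<22)&(w.sum(2)>190); ys,xs=np.nonzero(gr); print('ball',xs.mean()+u-12,ys.mean()+v-12,len(xs))
q=cast('wrist',xs.mean()+u-12,ys.mean()+v-12,.128,p); print(q)
# flask check: marker
o=np.clip(im[:,:,::-1]*1.5,0,255).astype('u1')
cv2.imwrite('pics/mill1c.png',cv2.resize(o[30:300,0:380],None,fx=2,fy=2))
plan([(.4225,-.2545,.070)],.03)
```

```text
18.4167
[254.  176.6]
ball 245.0 183.42857142857142 7
[ 0.41788219 -0.24385545]
at [ 0.4214 -0.2545  0.2484] yaw -14.9
 6 x [0.0002, -0.0, 0.0297]
```

View pics/mill1c.png

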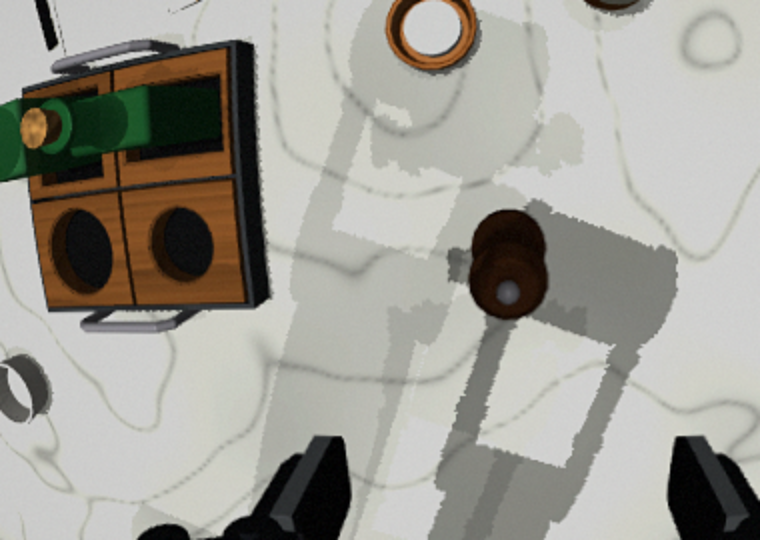

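The mill ball is at (508,291) in the crop, image (254,175.5), as predicted, so I'm ignoring the script's colour blob. The flask stands in the oblong well. Going down on the mill.

>>> jog_arm:
  turn:
    - [0, 0, 0]
    - [0, 0, 0]
    - [0, 0, 0]
    - [0, 0, 0]
    - [0, 0, 0]
    - [0, 0, 0]
    - [0, 0, 0]
    - [0, 0, 0]
    - [0, 0, 0]
    - [0, 0, 0]
    - [0, 0, 0]
    - [0, 0, 0]
    - [0, 0, 0]
    - [0, 0, 0]
    - [0, 0, 0]
  delta_pos:
    - [0.0015, 0, 0.0235]
    - [0, 0, 0.025]
    - [0, 0, 0.025]
    - [0, 0, 0.025]
    - [0, 0, 0.025]
    - [0, 0, 0.025]
    - [0, 0, 0.02]
    - [0, 0, 0.01]
    - [0, 0, 0]
    - [0, 0, 0]
    - [0, 0, 0]
    - [0, 0, 0]
    - [0, 0, 0]
    - [0, 0, 0]
    - [0, 0, 0]
  gripper: [0.085, 0.085, 0.085, 0.085, 0.085, 0.085, 0.085, 0.085, 0.06, 0.03, 0.03, 0.03, 0.03, 0.03, 0.03]

```text
time: 19.67
tool_pos: [0.4246, -0.2558, 0.0715]
tcp_rot: [3.114, -0.405, 0.006]
wrist_force: [0.5, 0.2, 6.5]
width: 0.481
grip_force: 41.1
```

>>> jog_arm:
  turn:
    - [0, 0, 0]
    - [0, 0, 0]
    - [0, 0, 0]
    - [0, 0, 0]
  delta_pos:
    - [0, 0, -0.005]
    - [0, 0, -0.01]
    - [0, 0, -0.01]
    - [0, 0, 0]
  gripper: [0.03, 0.03, 0.03, 0.03]

```text
time: 20.0
tool_pos: [0.4244, -0.2557, 0.097]
tcp_rot: [3.114, -0.404, 0.006]
wrist_force: [1.1, 0.3, -1.4]
width: 0.481
grip_force: 40.9
```

Run:
```python
from h import *
p=pose();plan([(*p[0][:2],.19),(.523,.0725,.19)],.025)
```

```text
at [ 0.4244 -0.2557  0.097 ] yaw -14.8
 4 x [0.0001, 0.0, -0.0233]
 14 x [0.0008, -0.0245, -0.0]
```

>>> jog_arm:
  turn:
    - [0, 0, 0]
    - [0, 0, 0]
    - [0, 0, 0]
    - [0, 0, 0]
    - [0, 0, 0]
    - [0, 0, 0]
    - [0, 0, 0]
    - [0, 0, 0]
    - [0, 0, 0]
    - [0, 0, 0]
    - [0, 0, 0]
    - [0, 0, 0]
    - [0, 0, 0]
    - [0, 0, 0]
    - [0, 0, 0]
    - [0, 0, 0]
    - [0, 0, 0]
    - [0, 0, 0]
    - [0, 0, 0]
    - [0, 0, 0]
  delta_pos:
    - [0, 0, -0.02]
    - [0, 0, -0.025]
    - [0, 0, -0.025]
    - [0, 0, -0.023]
    - [0.0008, -0.0165, 0]
    - [0.0008, -0.0245, 0]
    - [0.0008, -0.0245, 0]
    - [0.0008, -0.0245, 0]
    - [0.0008, -0.0245, 0]
    - [0.0008, -0.0245, 0]
    - [0.0008, -0.0245, 0]
    - [0.0008, -0.0245, 0]
    - [0.0008, -0.0245, 0]
    - [0.0008, -0.0245, 0]
    - [0.0008, -0.0245, 0]
    - [0.0008, -0.0245, 0]
    - [0.0008, -0.0245, 0]
    - [0.0008, -0.0245, 0]
    - [0.0008, -0.008, 0]
    - [0, 0, 0]
  gripper: [0.03, 0.03, 0.03, 0.03, 0.03, 0.03, 0.03, 0.03, 0.03, 0.03, 0.03, 0.03, 0.03, 0.03, 0.03, 0.03, 0.03, 0.03, 0.03, 0.03]

```text
time: 21.67
tool_pos: [0.5225, 0.0755, 0.1874]
tcp_rot: [-3.116, 0.4, -0.0]
wrist_force: [-0.2, -0.7, -1.7]
width: 0.476
grip_force: 41.3
```

Run:
```python
from h import *
p,im=look('lr1'); print(read_state()['time'])
o=np.clip(im[:,:,::-1]*1.5,0,255).astype('u1')
for k,X in(('vc',(.588,-.0515,.1745)),('lr',(.523,.0725,.0335)),('sr',(.496,-.026,.0335))):
    u=project('wrist',X,p); print(k,u.round(1)); cv2.drawMarker(o,tuple(int(i) for i in u.round()),(255,0,255),0,6)
cv2.imwrite('pics/lr1c.png',cv2.resize(o[20:320,100:450],None,fx=2,fy=2))
plan([(.523,.0725,.085)],.03)
```

```text
21.7167
vc [418.   85.9]
lr [257.5 168.4]
sr [346.2 170.2]
at [0.5221 0.0742 0.1872] yaw -14.7
 4 x [0.0003, 0.0003, 0.0256]
```

View pics/lr1c.png

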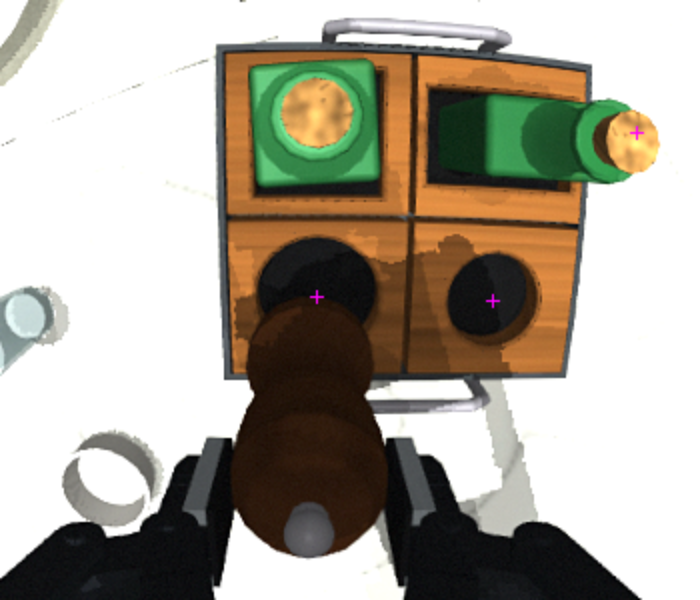

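The mill hangs upright and both bottles are seated. The large round rim (257–377 px) is centred on its mark. Lowering.

>>> jog_arm:
  turn:
    - [0, 0, 0]
    - [0, 0, 0]
    - [0, 0, 0]
    - [0, 0, 0]
    - [0, 0, 0]
    - [0, 0, 0]
    - [0, 0, 0]
    - [0, 0, 0]
    - [0, 0, 0]
  delta_pos:
    - [0.001, 0.0012, 0.012]
    - [0, 0, 0.022]
    - [0, 0, 0.022]
    - [0, 0, 0.022]
    - [0, 0, 0.012]
    - [0, 0, 0.006]
    - [0, 0, 0.003]
    - [0, 0, 0]
    - [0, 0, 0]
  gripper: [0.03, 0.03, 0.03, 0.03, 0.03, 0.03, 0.03, 0.03, 0.03]

```text
time: 22.47
tool_pos: [0.5238, 0.0722, 0.0894]
tcp_rot: [-3.115, 0.405, -0.003]
wrist_force: [0.0, 1.5, -2.5]
width: 0.48
grip_force: 41.3
```

>>> jog_arm:
  turn:
    - [0, 0, 0]
    - [0, 0, 0]
    - [0, 0, 0]
    - [0, 0, 0]
  delta_pos:
    - [0, 0, 0.002]
    - [0, 0, 0.0015]
    - [0, 0, 0]
    - [0, 0, 0]
  gripper: [0.03, 0.03, 0.03, 0.03]

```text
time: 22.8
tool_pos: [0.5231, 0.0726, 0.0853]
tcp_rot: [-3.115, 0.404, -0.001]
wrist_force: [-0.2, -0.7, -1.6]
width: 0.478
grip_force: 41.3
```

>>> jog_arm:
  turn:
    - [0, 0, 0]
    - [0, 0, 0]
    - [0, 0, 0]
    - [0, 0, 0]
  delta_pos:
    - [0, 0, 0.0015]
    - [0, 0, 0.0012]
    - [0, 0, 0]
    - [0, 0, 0]
  gripper: [0.03, 0.03, 0.03, 0.03]

```text
time: 23.13
tool_pos: [0.5235, 0.0725, 0.0831]
tcp_rot: [-3.115, 0.404, -0.002]
wrist_force: [-1.4, -0.4, 4.3]
width: 0.481
grip_force: 41.9
```

>>> jog_arm:
  turn:
    - [0, 0, 0]
    - [0, 0, 0]
    - [0, 0, 0]
    - [0, 0, 0]
    - [0, 0, 0]
    - [0, 0, 0]
    - [0, 0, 0]
    - [0, 0, 0]
    - [0, 0, 0]
    - [0, 0, 0]
    - [0, 0, 0]
    - [0, 0, 0]
    - [0, 0, 0]
    - [0, 0, 0]
    - [0, 0, 0]
    - [0, 0, 0]
    - [0, 0, 0]
    - [0, 0, 0]
    - [0, 0, 0]
    - [0, 0, 0]
  delta_pos:
    - [0, 0, 0]
    - [0, 0, 0]
    - [0, 0, 0]
    - [0, 0, -0.01]
    - [0, 0, -0.02]
    - [0, 0, -0.03]
    - [0, 0, -0.03]
    - [0, 0, -0.03]
    - [-0.0028, -0.0302, 0]
    - [-0.0028, -0.0302, 0]
    - [-0.0028, -0.0302, 0]
    - [-0.0028, -0.0302, 0]
    - [-0.0028, -0.0302, 0]
    - [-0.0028, -0.0302, 0]
    - [-0.0028, -0.0302, 0]
    - [-0.0028, -0.0302, 0]
    - [-0.0028, -0.0302, 0]
    - [-0.0028, -0.0302, 0]
    - [0, 0, 0]
    - [0, 0, 0]
  gripper: [0.07, 0.07, 0.07, 0.07, 0.07, 0.07, 0.085, 0.085, 0.085, 0.085, 0.085, 0.085, 0.085, 0.085, 0.085, 0.085, 0.085, 0.085, 0.085, 0.085]

```text
time: 24.8
tool_pos: [0.5727, 0.3731, 0.2022]
tcp_rot: [3.116, -0.401, -0.0]
wrist_force: [0.7, -1.5, -0.0]
width: 0.998
grip_force: 0.0
```

Run:
```python
from h import *
p,im=look('salt1'); print(read_state()['time'])
o=np.clip(im[:,:,::-1]*1.5,0,255).astype('u1')
u=project('wrist',(.5735,.3715,.096),p); print(u); cv2.drawMarker(o,tuple(int(i) for i in u.round()),(255,0,255),0,6)
cv2.imwrite('pics/salt1c.png',cv2.resize(o[20:320,100:450],None,fx=2,fy=2))
plan([(.5735,.3715,.038)],.03)
```

```text
24.85
[256.47687902 180.83238329]
at [0.5726 0.3718 0.2022] yaw -14.7
 6 x [0.0002, -0.0, 0.0274]
```

View pics/salt1c.png

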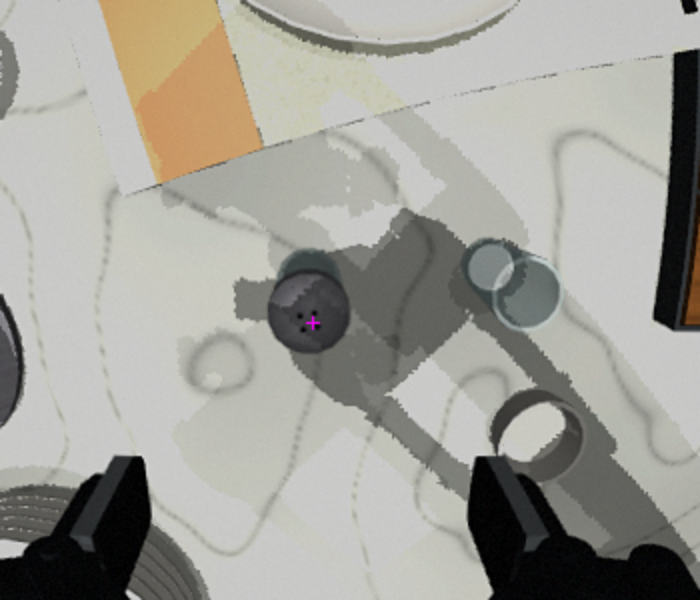

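The dome's hole pattern at (310,320) sits on the mark, and the tasting glass is clear of the fingers. Going down.

>>> jog_arm:
  turn:
    - [0, 0, 0]
    - [0, 0, 0]
    - [0, 0, 0]
    - [0, 0, 0]
    - [0, 0, 0]
    - [0, 0, 0]
    - [0, 0, 0]
    - [0, 0, 0]
    - [0, 0, 0]
    - [0, 0, 0]
    - [0, 0, 0]
    - [0, 0, 0]
    - [0, 0, 0]
    - [0, 0, 0]
  delta_pos:
    - [0.0005, 0, 0.026]
    - [0, 0, 0.028]
    - [0, 0, 0.028]
    - [0, 0, 0.028]
    - [0, 0, 0.028]
    - [0, 0, 0.02]
    - [0, 0, 0.006]
    - [0, 0, 0]
    - [0, 0, 0]
    - [0, 0, 0]
    - [0, 0, 0]
    - [0, 0, 0]
    - [0, 0, 0]
    - [0, 0, 0]
  gripper: [0.085, 0.085, 0.085, 0.085, 0.085, 0.085, 0.085, 0.06, 0.03, 0.03, 0.03, 0.03, 0.03, 0.03]

```text
time: 26.02
tool_pos: [0.5753, 0.3725, 0.0412]
tcp_rot: [-3.113, 0.404, -0.006]
wrist_force: [-1.1, -0.4, 5.5]
width: 0.472
grip_force: 40.9
```

>>> jog_arm:
  turn:
    - [0, 0, 0]
    - [0, 0, 0]
    - [0, 0, 0]
    - [0, 0, 0]
  delta_pos:
    - [0, 0, -0.005]
    - [0, 0, -0.01]
    - [0, 0, -0.01]
    - [0, 0, 0]
  gripper: [0.03, 0.03, 0.03, 0.03]

```text
time: 26.35
tool_pos: [0.5749, 0.3725, 0.0663]
tcp_rot: [-3.113, 0.404, -0.005]
wrist_force: [1.3, -1.2, -0.7]
width: 0.476
grip_force: 40.7
```

Run:
```python
from h import *
p=pose();plan([(*p[0][:2],.22),(.44,.18,.22),(.496,-.026,.22)],.027)
```

```text
at [0.5749 0.3725 0.0663] yaw -14.8
 6 x [0.0001, -0.0001, -0.0256]
 9 x [-0.009, 0.0245, -0.0001]
 8 x [0.0133, 0.0231, -0.0]
```

>>> jog_arm:
  turn:
    - [0, 0, 0]
    - [0, 0, 0]
    - [0, 0, 0]
    - [0, 0, 0]
    - [0, 0, 0]
    - [0, 0, 0]
  delta_pos:
    - [0, 0, -0.024]
    - [0, 0, -0.026]
    - [0, 0, -0.026]
    - [0, 0, -0.026]
    - [0, 0, -0.026]
    - [0, 0, -0.026]
  gripper: [0.03, 0.03, 0.03, 0.03, 0.03, 0.03]

```text
time: 26.85
tool_pos: [0.5731, 0.3714, 0.2185]
tcp_rot: [3.115, -0.404, -0.0]
wrist_force: [-0.8, 0.9, -1.4]
width: 0.475
grip_force: 40.9
```

>>> jog_arm:
  turn:
    - [0, 0, 0]
    - [0, 0, 0]
    - [0, 0, 0]
    - [0, 0, 0]
    - [0, 0, 0]
    - [0, 0, 0]
    - [0, 0, 0]
    - [0, 0, 0]
    - [0, 0, 0]
    - [0, 0, 0]
    - [0, 0, 0]
    - [0, 0, 0]
    - [0, 0, 0]
    - [0, 0, 0]
    - [0, 0, 0]
    - [0, 0, 0]
    - [0, 0, 0]
    - [0, 0, 0]
    - [0, 0, 0]
  delta_pos:
    - [0.0008, 0.0154, 0]
    - [0.0016, 0.02535, 0]
    - [0.0016, 0.02535, 0]
    - [0.0016, 0.02535, 0]
    - [0.0016, 0.02535, 0]
    - [0.0016, 0.02535, 0]
    - [0.0016, 0.02535, 0]
    - [0.0016, 0.02535, 0]
    - [0.0016, 0.02535, 0]
    - [0.0016, 0.02535, 0]
    - [0.0016, 0.02535, 0]
    - [0.0016, 0.02535, 0]
    - [0.0016, 0.02535, 0]
    - [0.0016, 0.02535, 0]
    - [0.0016, 0.02535, 0]
    - [0.0016, 0.02535, 0]
    - [0.0008, 0.01, 0]
    - [0, 0, 0]
    - [0, 0, 0]
  gripper: [0.03, 0.03, 0.03, 0.03, 0.03, 0.03, 0.03, 0.03, 0.03, 0.03, 0.03, 0.03, 0.03, 0.03, 0.03, 0.03, 0.03, 0.03, 0.03]

```text
time: 28.43
tool_pos: [0.4946, -0.0271, 0.2173]
tcp_rot: [-3.114, 0.407, -0.001]
wrist_force: [0.1, -0.2, -1.1]
width: 0.476
grip_force: 41.0
```

Run:
```python
from h import *
p,im=look('sr1'); print(read_state()['time'])
o=np.clip(im[:,:,::-1]*1.5,0,255).astype('u1')
for k,X in(('vc',(.588,-.0515,.1745)),('lr',(.5235,.0725,.1395)),('sr',(.496,-.026,.0335))):
    u=project('wrist',X,p); print(k,u.round(1)); cv2.drawMarker(o,tuple(int(i) for i in u.round()),(255,0,255),0,6)
cv2.imwrite('pics/sr1c.png',cv2.resize(o[20:320,70:420],None,fx=2,fy=2))
plan([(.496,-.026,.0525)],.03)
```

```text
28.4833
vc [254.9  75.4]
lr [141.4 189.2]
sr [253.9 162.4]
at [ 0.4947 -0.0266  0.2173] yaw -14.8
 6 x [0.0002, -0.0001, 0.0275]
```

View pics/sr1c.png

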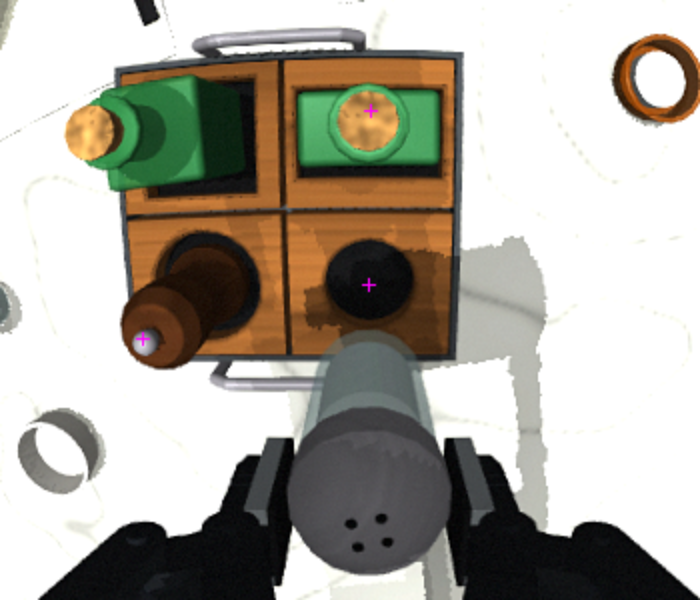

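The mill is seated with its ball on the mark. The small round rim centre is at (370,279), about 2–3 mm beyond its mark, so I'll correct for that and lower.

>>> jog_arm:
  turn:
    - [0, 0, 0]
    - [0, 0, 0]
    - [0, 0, 0]
    - [0, 0, 0]
    - [0, 0, 0]
    - [0, 0, 0]
    - [0, 0, 0]
    - [0, 0, 0]
    - [0, 0, 0]
    - [0, 0, 0]
    - [0, 0, 0]
  delta_pos:
    - [0.003, 0, 0.013]
    - [0, 0, 0.025]
    - [0, 0, 0.025]
    - [0, 0, 0.025]
    - [0, 0, 0.025]
    - [0, 0, 0.025]
    - [0, 0, 0.012]
    - [0, 0, 0.006]
    - [0, 0, 0.003]
    - [0, 0, 0]
    - [0, 0, 0]
  gripper: [0.03, 0.03, 0.03, 0.03, 0.03, 0.03, 0.03, 0.03, 0.03, 0.03, 0.03]

```text
time: 29.4
tool_pos: [0.4989, -0.0279, 0.0596]
tcp_rot: [-3.115, 0.404, -0.004]
wrist_force: [-0.4, -0.1, -0.9]
width: 0.473
grip_force: 41.0
```

>>> jog_arm:
  turn:
    - [0, 0, 0]
    - [0, 0, 0]
    - [0, 0, 0]
    - [0, 0, 0]
  delta_pos:
    - [0, 0, 0.002]
    - [0, 0, 0.0015]
    - [0, 0, 0]
    - [0, 0, 0]
  gripper: [0.03, 0.03, 0.03, 0.03]

```text
time: 29.73
tool_pos: [0.4977, -0.0282, 0.0551]
tcp_rot: [-3.115, 0.405, -0.001]
wrist_force: [0.2, -0.5, -0.9]
width: 0.476
grip_force: 41.0
```

>>> jog_arm:
  turn:
    - [0, 0, 0]
    - [0, 0, 0]
    - [0, 0, 0]
    - [0, 0, 0]
    - [0, 0, 0]
  delta_pos:
    - [0, 0, 0.0012]
    - [0, 0, 0.001]
    - [0, 0, 0.001]
    - [0, 0, 0]
    - [0, 0, 0]
  gripper: [0.03, 0.03, 0.03, 0.03, 0.03]

```text
time: 30.15
tool_pos: [0.4981, -0.0282, 0.0527]
tcp_rot: [3.115, -0.404, 0.002]
wrist_force: [-2.5, -0.7, 5.6]
width: 0.474
grip_force: 41.7
```

>>> jog_arm:
  turn:
    - [0, 0, 0]
    - [0, 0, 0]
    - [0, 0, 0]
    - [0, 0, 0]
    - [0, 0, 0]
    - [0, 0, 0]
    - [0, 0, 0]
    - [0, 0, 0]
    - [0, 0, 0]
    - [0, 0, 0]
    - [0, 0, 0]
    - [0, 0, 0]
    - [0, 0, 0]
    - [0, 0, 0]
    - [0, 0, 0]
    - [0, 0, 0]
  delta_pos:
    - [0, 0, 0]
    - [0, 0, 0]
    - [0, 0, 0]
    - [0, 0, -0.01]
    - [0, 0, -0.02]
    - [0, 0, -0.03]
    - [0, 0, -0.03]
    - [0, 0, -0.03]
    - [0, 0, -0.03]
    - [0, 0, -0.03]
    - [-0.01, 0.025, 0]
    - [-0.01, 0.025, 0]
    - [-0.01, 0.025, 0]
    - [-0.01, 0.025, 0]
    - [0, 0, 0]
    - [0, 0, 0]
  gripper: [0.065, 0.065, 0.065, 0.065, 0.065, 0.065, 0.065, 0.065, 0.065, 0.065, 0.065, 0.065, 0.065, 0.065, 0.065, 0.065]

```text
time: 31.48
tool_pos: [0.4328, -0.1152, 0.2322]
tcp_rot: [-3.115, 0.409, -0.002]
wrist_force: [-0.2, 0.4, 0.3]
width: 0.762
grip_force: 0.0
```

Run:
```python
from h import *
s=read_state();print(s['time'],s['tool_pos'],s['wrist_force'])
a=vision.read_camera('side')[:,:,::-1]; b=vision.read_camera('wrist')[:,:,::-1]
o=np.hstack([cv2.resize(a[60:300,130:380],(400,384)),b[:,0:400]]); cv2.imwrite('pics/end.png',np.clip(o*1.5,0,255).astype('u1'))
```

```text
31.4833 [ 0.43283123 -0.11520799  0.23217874] [-0.17385664  0.35587141  0.33283198]
```

View pics/end.png

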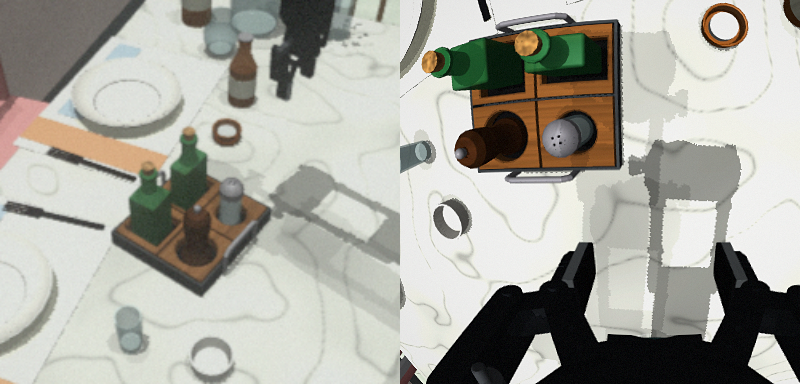

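All four pieces stand upright in their wells. The beer bottle and tasting glass stand where they were, and the gripper is clear.

```bash
python3 -c "
from workcell import ticket; print(ticket.finish_job())"
```

```text
the job is handed in; nothing more can be done
None
```

The job is handed in at about 31.5 s: the oil bottle, vinegar flask, pepper mill and salt shaker all stand upright and fully down in their own wells, and the beer bottle and tasting glass were not touched.

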